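# Rewind the sample changer and park its cassette

## Task

Rewind the white sample changer by turning its crank clockwise (seen from above) until the resistance suddenly drops away and the sprung keeper lets go of the cassette; stop there, before the overrun pin is pushed out. Then lift the freed cassette straight out without tugging it against the changer, and seat it gently, upright and fully down, in the pocket of the aluminium parking stand, leaving everything else on the bench where it stands.

Things in the scene. Friction and masses are not known exactly. Their poses are not given: they have to be found in the camera images.
- drive: the sample changer: fixed white box, 180 (x) x 340 (y) x 85 mm high, blue key panel on top. Origin: centre of its underside; z up. The crank is on top towards its +y end, the cassette in a pocket 20 mm deep towards its -y end, the keeper on the +x side of that pocket
- crank_axis (a point): fixed point on the crank's upright axis, 133 mm above the bench. Clockwise seen from above rewinds. From the start it takes 0.9 to 1.9 turns (not known beforehand) against a steady friction of about 10 N at the knob, felt while it turns; then within some 30 degrees this falls to about 1 N. About 0.65 turn later the overrun pin starts to be pushed out, with little more resistance
- crank_grip (a point): middle of the crank's upright black knob, 42 mm from the axis; moves with it and starts at any angle. The knob is 16 mm in diameter, 110 to 152 mm above the bench, and spins freely on its pin: it can be pinched from above and led round a level circle without turning the hand. A flat steel arm lies below it, 98 to 105 mm above the bench
- keeper_guide (a point): fixed point on the changer, 94 mm above the bench, between the guide blocks (up to 104 mm above the bench) of the keeper: a steel plate 30 mm wide and 6 mm thick, underside 94.5 mm above the bench, whose tip covers the cassette's +x shoulder by 8 mm. Locked solid until the resistance drops; then it springs 14 mm back to the changer's +x and the cassette is free
- overrun (a joint): overrun pin: brass pin, 10 mm in diameter, in the +y end face of the changer 50 mm above the bench. 0 = in, as it starts (tip 13 mm proud of the face, 1 mm proud of its collar); grows (m) as cranking too far pushes it out, up to 0.012
- cassette: grey plastic cassette of cuvettes, about 250 g: foot 76 (x) x 46 (y) x 28 mm high, upper block 52 x 46 mm up to 45 mm, and on top an upright grip fin 36 (x) x 12 (y) mm from 45 to 75 mm. The same either way round. Origin: centre of its underside; z up. It starts in the changer's pocket (80 x 50 mm), its underside 65 mm above the bench, axes along the changer's
- cassette_grip (a point): a point in the middle of the cassette's grip fin, 65 mm above the cassette's underside (10 mm below the fin's top)
- stand: parking stand: fixed aluminium plate 105 (x) x 75 (y) x 10 mm with a rim 10 mm wide and 12 mm high round a pocket of 81 (x) x 51 (y) mm. Origin: centre of its underside; z up
- stand_pocket (a point): centre of the floor of the stand's pocket, 10 mm above the bench (rim top 22 mm above the bench)
- reagent: bystander: amber bottle, 66 mm in diameter, 150 mm tall; origin at the centre of its underside
- beaker: bystander: glass beaker, 68 mm in diameter, 85 mm tall; origin at the centre of its underside
- tuberack: bystander: white test tube rack 50 x 140 mm, tubes up to 80 mm; origin at the centre of its underside
- jar: bystander: white jar, 50 mm in diameter, 60 mm tall; origin at the centre of its underside
- washbottle: bystander: white bottle, 60 mm in diameter, 140 mm tall; origin at the centre of its underside
- cuvettebox: bystander: cardboard box 70 x 110 x 35 mm; origin at the centre of its underside
- pipette: bystander: pipette lying along its y, 22 mm thick, 200 mm long (y from -60 to 140 mm); origin under its axis
- drive_pocket (a point): centre of the floor of the changer's pocket, 65 mm above the bench
Mind the look-alikes: they are no part of the job. What is meant by the stand is not red, and is the larger of those in its own colour.

How it is judged (in metres and radians):
On the way, in this order (a step that is already met when the one before it is completed fails the run):
1. the crank is being turned (distance of crank_grip from where it was at the start of the episode above 0.03 m), for 0.05 s.
2. the cassette has been lifted clear of the changer's pocket (z of cassette in the frame of drive_pocket above 0.03 m), for 0.1 s.
3. the cassette is seated in the stand's pocket (horizontal distance between cassette and stand_pocket below 0.005 m and z of cassette in the frame of stand_pocket below 0.004 m and angle between cassette's own z axis and vertical below 0.06 rad and angle between the x axis of cassette and the x axis of stand, either way round below 0.12 rad), for 0.2 s.
At the end, for the whole second after the job is handed in: the cassette lies released and at rest in the stand's pocket: centre within 5 mm, underside within 4 mm of the pocket's floor, upright within 0.06 rad, its long side along the stand's (either way round) within 0.12 rad; overrun pin pushed out less than 3 mm (all of step 3 and linear speed of cassette below 0.01 m/s and value of joint overrun below 0.003 m and contact force between the fingers and cassette below 0.1 N); the robot touches nothing.
It fails at once if the overrun pin is pushed out (3 mm or more) (value of joint overrun above 0.003 m).
It fails at once if the cassette is tugged or pressed against the changer or its keeper with more than 15 N (contact force between cassette and drive above 15 N).
It fails at once if the cassette is pressed into the stand with more than 25 N (contact force between cassette and stand above 25 N).
It fails at once if a bystander is moved by more than 30 mm (distance of any of reagent, beaker, tuberack, jar, washbottle, cuvettebox, pipette from where it was at the start of the episode above 0.03 m).
It also fails if it takes over 72 s, if anything falls off the work surface, if the arm or the gripper's body presses on something with over 40 N, if the wrist force passes 120 N, or if a joint passes its speed limit or range.

## Robot

A 6-joint arm with a two-finger parallel gripper is mounted at the origin on the work surface. World frame = base frame: x ahead of the robot, y to its left, z up, the work surface at z = 0. Lengths are in m, angles in degrees, forces in N, time in s.
With the tool pointing down it reaches from about 0.35 to 0.875 m from the base axis. Payload 4.2 kg.
Tool frame: the origin (TCP) lies midway between the tips of the shut fingers; the grasp point (between the pads) lies 19 mm behind it; y points along the fingers, z is the direction in which the jaws open and shut, and the axes are right-handed (so a half turn about y gives the same grasp; the last joint's range is limited). The gripper opens to 87 mm and grips with 3 to 60 N. Pads are 19 mm wide; open, the fingers measure 117 mm over their backs; the gripper's body (75 mm by 190 mm) begins 51 mm behind the grasp point.
Start: joints at [-52.792, 22.042, 0.453, 0, -68.411, -14.817], TCP at [0.238, -0.578, 0.223] pointing down, gripper open.
Joint ranges: [-179.83, 179.83], [-69.29, 118.12], [-61.27, 80.66], [-181.25, 117.63], [-171.15, -9.14], [-177.46, 177.46]. Speed limits (degrees/s): [159.86, 159.86, 180, 180, 180, 180].

## Interface

Orientations are given as [roll, pitch, yaw] about the fixed x, y, z axes, in that order (R = Rz(yaw) Ry(pitch) Rx(roll)).
In Python, from workcell import env gives the robot as it stands. The module is installed in compiled form; this text tells all that it offers. Calls block until the motion is done:
- env.goto(position, orientation): joint-space move of the TCP to a pose.
- env.move_straight(position, rotation=None, rate=0.15, force_limit=None): straight line of the TCP; rotation=None keeps the orientation; rate is the mean speed in m/s. With force_limit (N) it stops when the force on the tool has changed by that much, and returns True; else False.
- env.set_joints(angles): joint-space move.
- env.gripper_to(opening, grasp_force=None): opening from 0.0 (shut) to 1.0 (fully open); grasp_force is the grip in N (None keeps the last); returns when the fingers have stopped.
- env.dwell(seconds).
- env.inverse_kinematics(position, orientation): joint angles nearest the present ones, or None.
- env.read_state(): the state.
- env.grab_frame(name): name is "side" or "top" or "wrist"; returns a dict with "image" (480x640x3 uint8, blue, green, red), "fx", "fy", "cx", "cy" (pixels), "position" and "orientation" of the camera in the world. Camera axes: x right, y up, looking along -z (the intrinsics and any distortion apply to the point x, -y, -z); pixel columns grow to the right and rows downward; lengths in m; the calibration is good to about 2 mm. A picture is of the moment at which its call begins. There is no depth.
A pose or a line that the arm cannot do raises env.Unreachable and nothing moves.
- env.close_job(): hands the job in, once; it reports no verdict.
Trained networks look in a picture, given as the dict that the camera call returned (one of the last four; its "shot" number tells which), for a name from the list of things; names that differ only in an ending like _2 or _b are one class to them, and where a whole thing is asked for, a point or a joint stands for the part that bears it (a point fixed in the world has none). Each returns a list of dicts, best first, with "score" (0 to 1); they miss things now and then, are a little off and sometimes report something else, mostly with a low value. They report only what shows in the picture. A call takes as long as a camera call. They do not tell look-alikes from the thing itself.
- env.search_frame(picture, thing): "xyz" ([x, y, z] in m, in world coordinates, good to about 4 mm: the middle of the surface that is visible of it).
- env.trace(picture, thing): "mask" (480x640 bool, what is visible of it).
The state is a dict: "clock": time; "joint_positions": joint angles; "qvel": joint speeds; "joint_torque": joint torques, N m; "position": TCP position; "tool_rot": TCP orientation; "force": force on the tool from outside, world axes, zero at the start; "wrist_torque": the same for the moment, N m; "opening": opening from 0.0 (shut) to 1.0 (fully open).
Only numpy, scipy, OpenCV 4.12 (cv2) and the standard library are available. Lean on these libraries where they do the work, as an engineer would, in place of code of your own. Each camera call takes 0.05 s, during which the arm holds its last target. There are 200 camera calls.

## Working session

There is one attempt and no reset: what is moved stays moved. The work goes in short steps, each a Python script; the robot and the scene stay as the last script left them, time stands still between calls to the robot, and variables do not carry over. Pictures are saved under pics/ and viewed, about 8 in all and at most 12, crops included, and the job is handed in when it is done.

```bash
mkdir -p pics; cat > h.py <<'E'
import numpy as np, cv2
from scipy.spatial.transform import Rotation as R
from workcell import env
def proj(p,P):
    Rc=R.from_euler('xyz',p['orientation'],degrees=True).as_matrix()
    q=(np.atleast_2d(P)-p['position'])@Rc
    return np.c_[p['cx']+p['fx']*q[:,0]/-q[:,2], p['cy']+p['fy']*(-q[:,1])/-q[:,2]]
def unproj(p,uv,z):
    Rc=R.from_euler('xyz',p['orientation'],degrees=True).as_matrix()
    uv=np.atleast_2d(uv).astype(float)
    d=np.c_[(uv[:,0]-p['cx'])/p['fx'],-(uv[:,1]-p['cy'])/p['fy'],-np.ones(len(uv))]@Rc.T
    o=np.array(p['position']); return o+d*((z-o[2])/d[:,2])[:,None]
E
python3 - <<'E'
from h import *
s=env.read_state();print(s)
for n in ['top','side']:
    p=env.grab_frame(n); cv2.imwrite(f'pics/{n}0.png',p['image'])
    print(n,{k:v for k,v in p.items() if k!='image'})
    for t in ['drive','crank_axis','crank_grip','keeper_guide','cassette','cassette_grip','stand','stand_pocket','drive_pocket']+(['reagent','beaker','tuberack','jar','washbottle','cuvettebox','pipette'] if n=='top' else []):
        r=env.search_frame(p,t); print(t,[(np.round(d['xyz'],3).tolist(),round(d['score'],2),proj(p,d['xyz'])[0].astype(int).tolist()) for d in r[:4]])
E
```

```text
{'clock': 0.0, 'joint_positions': array([-5.27930046e+01,  2.20903056e+01,  3.79643998e-01, -3.18410792e-02,
       -6.84097968e+01, -1.48178829e+01]), 'qvel': array([ 0.04244736,  0.04730427, -0.03588942, -0.04125561, -0.07545059,
       -0.07528551]), 'joint_torque': array([-7.55181850e-05, -3.90664244e+01,  1.87402260e+01,  4.21971962e+00,
        1.08043579e-02, -2.08446445e-04]), 'position': array([ 0.23787287, -0.57730943,  0.22145608]), 'tool_rot': array([-8.98759791e+01,  2.20909712e-03,  2.23773673e+01]), 'force': array([ 0.45056721, -0.994175  ,  0.07147239]), 'wrist_torque': array([ 0.01588636,  0.00335919, -0.01232103]), 'opening': 1.0012216243433918}
top {'fx': 572.6476293866214, 'fy': 572.6476293866214, 'cx': 317.62785112939355, 'cy': 246.89392985004386, 'position': array([ 0.43691153, -0.0330268 ,  1.6596567 ]), 'orientation': array([  5.03399283,  -0.49545396, -90.14166364]), 'shot': 1}
drive [([0.529, 0.014, 0.086], 0.71, [295, 263])]
crank_axis [([0.521, 0.018, 0.089], 0.61, [294, 266])]
crank_grip [([0.526, 0.081, 0.111], 0.49, [270, 264]), ([0.8, 0.125, 0.034], 0.
[... 1489 characters left out ...]
5, 286])]
crank_grip [([0.524, 0.077, 0.105], 0.48, [318, 281])]
keeper_guide [([0.498, 0.051, 0.088], 0.87, [333, 285]), ([0.49, -0.338, 0.015], 0.17, [423, 219])]
cassette [([0.515, -0.067, 0.108], 0.78, [359, 247])]
cassette_grip [([0.52, -0.068, 0.111], 0.78, [358, 245]), ([0.676, 0.399, 0.086], 0.69, [164, 340])]
stand [([0.359, -0.342, 0.01], 0.95, [464, 242]), ([0.488, -0.336, 0.014], 0.88, [423, 220]), ([0.406, -0.478, 0.01], 0.86, [473, 208]), ([0.499, 0.052, 0.084], 0.16, [333, 286])]
stand_pocket [([0.362, -0.346, 0.012], 0.9, [464, 240]), ([0.49, -0.338, 0.012], 0.68, [423, 220]), ([0.407, -0.473, 0.014], 0.56, [473, 208])]
drive_pocket [([0.505, 0.052, 0.086], 0.65, [331, 284])]
```

```bash
python3 - <<'E'
import cv2,numpy as np
a=cv2.imread('pics/top0.png')
c=cv2.resize(a[150:350,230:490],(780,600),interpolation=cv2.INTER_CUBIC); cv2.imwrite('pics/c0.png',c)
E
```

```text
(no output)
```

View pics/c0.png

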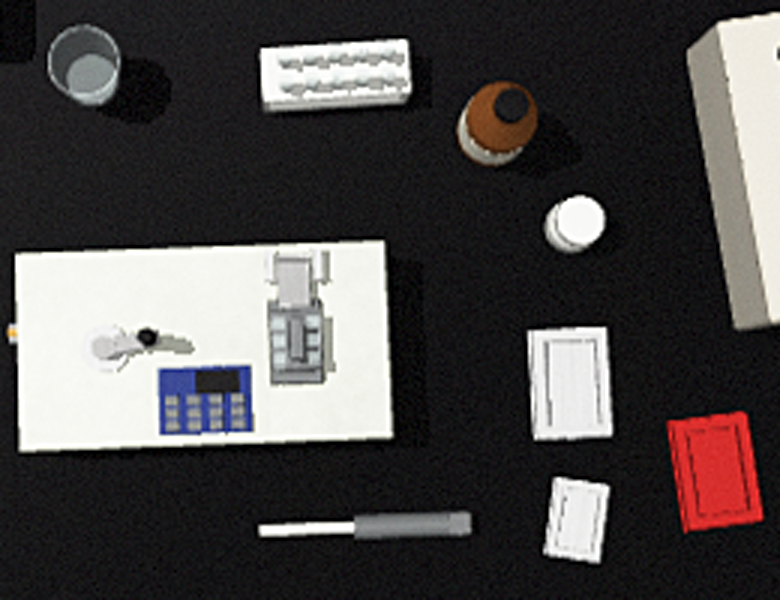

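View pics/side0.png

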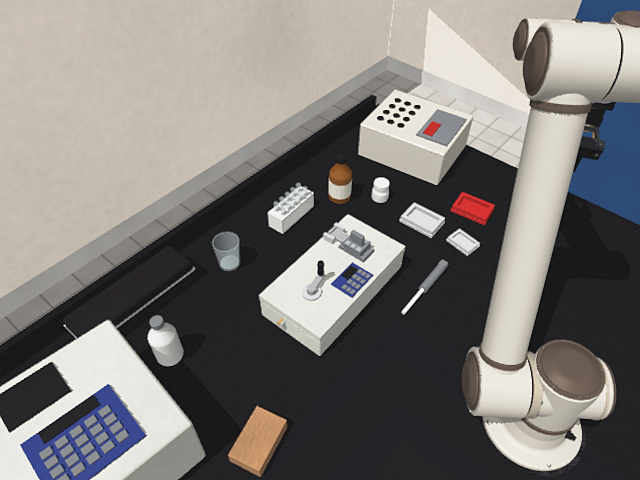

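Candidates for the stand, in crop pixels:
- **White, larger:** (569,383), world about (0.495, -0.338).
- **White, smaller:** (577,518).
- **Red:** (715,470).

The larger white one fits the description (not red, larger of its colour). The crank hub is at about (108,345), the knob at (147,337), and the keeper and cassette at about (293,280) and (297,343). Next I'll take the wrist views for refinement.

```bash
python3 - <<'E'
from h import *
p=env.grab_frame('top')
for t,z in [('drive',.085),('stand',.022)]:
    for d in env.trace(p,t)[:3]:
        m=d['mask'].astype(np.uint8); c=max(cv2.findContours(m,0,2)[0],key=cv2.contourArea)
        w=unproj(p,c[:,0,:],z)[:,:2]*1000
        print(t,round(d['score'],2),cv2.minAreaRect(w.astype(np.float32)))
c=np.array([(15,253),(385,240),(393,437),(20,452)])/3+[230,150]
print('drive corners',unproj(p,c,.085).round(4))
print('knob top',unproj(p,np.array([147,337])/3+[230,150],.152),'hub',unproj(p,np.array([108,345])/3+[230,150],.1))
views=[('w1',[0.50,0.07,0.33]),('w2',[0.50,-0.07,0.33]),('w3',[0.47,-0.335,0.26])]
for n,pos in views:
    env.goto(pos,[-90,0,-2]); q=env.grab_frame('wrist'); cv2.imwrite(f'pics/{n}.png',q['image'])
    np.save(f'{n}.npy',q,allow_pickle=True)
    print(n,env.read_state()['clock'],q['position'],q['orientation'],q['fx'],q['cx'],q['cy'])
    for t in {'w1':['crank_grip','crank_axis'],'w2':['cassette','cassette_grip','keeper_guide','drive_pocket'],'w3':['stand','stand_pocket']}[n]:
        print(t,[(np.round(d['xyz'],4).tolist(),round(d['score'],2),proj(q,d['xyz'])[0].astype(int).tolist()) for d in env.search_frame(q,t)[:3]])
E
python3 -c "
import cv2,numpy as np
a=[cv2.imread(f'pics/w{i}.png') for i in (1,2,3)]
b=np.zeros((480,640,3),np.uint8)
cv2.imwrite('pics/w12.png',cv2.resize(np.vstack([np.hstack(a[:2]),np.hstack([a[2],b])]),(800,600),interpolation=cv2.INTER_AREA))"
```

```text
drive 0.94 ((527.4743041992188, 13.882034301757812), (179.76268005371094, 348.57421875), 2.0113744735717773)
stand 0.67 ((365.2203063964844, -342.3561706542969), (52.9393424987793, 72.44098663330078), 80.67801666259766)
stand 0.6 ((492.83587646484375, -336.91796875), (106.39087677001953, 78.93170166015625), 2.4358184337615967)
stand 0.58 ((410.28857421875, -475.7064208984375), (104.42345428466797, 79.07760620117188), 7.93280029296875)
drive corners [[ 0.6108  0.1812  0.085 ]
 [ 0.6224 -0.1598  0.085 ]
 [ 0.4411 -0.1656  0.085 ]
 [ 0.4284  0.1748  0.085 ]]
knob top [[0.52901777 0.05550703 0.152     ]] hub [[0.52498714 0.09393486 0.1       ]]
w1 4.0583 [0.43201149 0.07205868 0.49103731] [-1.45597328e+01  7.96813144e-02  8.79905681e+01] 425.0337519253486 317.5768089450976 237.88750897127318
crank_grip [([0.5252, 0.0742, 0.1077], 0.86, [323, 231])]
crank_axis [([0.5073, 0.0229, 0.0829], 0.82, [270, 209])]
w2 4.825 [ 0.43182225 -0.06814953  0.49110801] [-1.45769995e+01  5.74596729e-02  8.79361356e+01] 425.0337519253486 317.5768089450976 237.88750897127318
cassette [([0.5191, -0.0743, 0.1114], 0.76, [314, 225])]
cassette_grip [([0.515, -0.0753, 0.1104], 0.94, [313, 221]), ([0.4907, -0.3383, 0.0149], 0.31, [80, 190])]
keeper_guide [([0.5088, 0.0092, 0.0831], 0.62, [400, 206])]
drive_pocket [([0.5066, 0.0097, 0.0844], 0.57, [401, 204]), ([0.4901, -0.3417, 0.0116], 0.39, [78, 189]), ([0.5169, -0.0784, 0.1082], 0.15, [310, 223])]
w3 6.1417 [ 0.4023272  -0.33190055  0.42159804] [-1.46282217e+01  8.07304467e-02  8.80930095e+01] 425.0337519253486 317.5768089450976 237.88750897127318
stand [([0.3583, -0.3434, 0.0058], 0.65, [304, 77]), ([0.4866, -0.3391, 0.0124], 0.62, [313, 215]), ([0.4078, -0.4823, 0.0118], 0.58, [158, 138])]
stand_pocket [([0.405, -0.4764, 0.0113], 0.9, [164, 135]), ([0.3625, -0.344, 0.006], 0.61, [303, 82])]
```

View pics/w12.png

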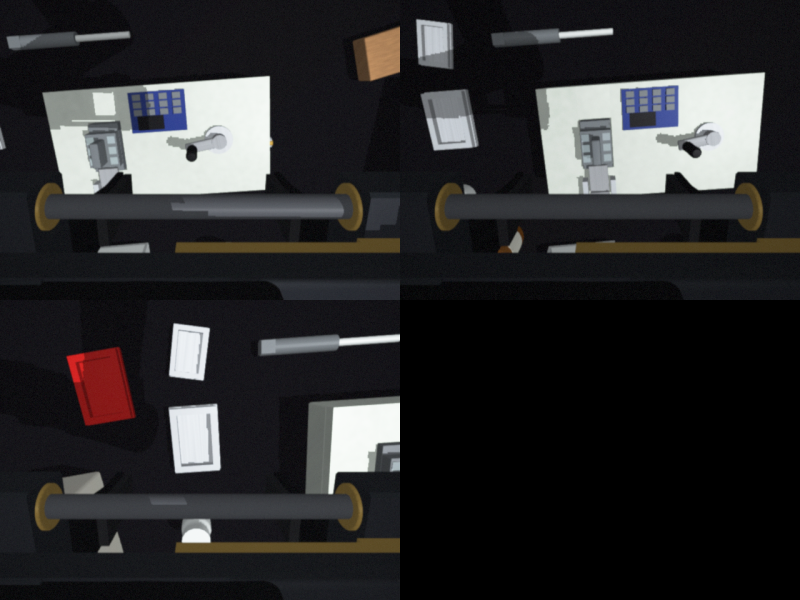

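The wrist views show three things:
- **w1:** the knob at about (307,250) full pixels and the hub at about (344,220).
- **w2:** the cassette at about (313,230), with the keeper just below it.
- **w3:** the larger white stand at about (312,221), with a separate small white one above it and the red one to the left.

I'll enlarge these for precision and to confirm the stand.

```bash
python3 - <<'E'
import cv2,numpy as np
def crop(n,x,y,w,h,W,H): return cv2.resize(cv2.imread(f'pics/{n}.png')[y:y+h,x:x+w],(W,H),interpolation=cv2.INTER_CUBIC)
a=crop('w1',270,180,133,100,400,300)   # x3
b=crop('w2',260,180,100,130,400,520) # x4
c=crop('w3',250,150,133,100,400,300)
o=np.zeros((600,800,3),np.uint8); o[:300,:400]=a; o[300:,:400]=c; o[:520,400:]=b
cv2.imwrite('pics/z1.png',o)
E
```

```text
(no output)
```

View pics/z1.png

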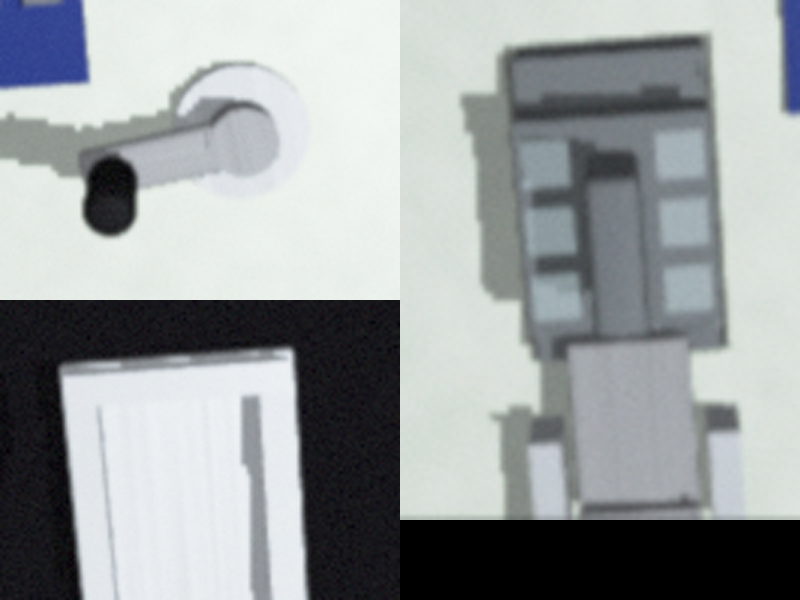

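```bash
python3 - <<'E'
from h import *
L=lambda n:np.load(n+'.npy',allow_pickle=True).item()
q=L('w1')
f=lambda u,v:(270+u/3.008,180+v/3)
k=unproj(q,f(109,210),.152)[0]; print('knob',k)
for z in (.105,.11,.12): 
    h=unproj(q,f(247,142),z)[0]; print(z,'hub',h,np.hypot(*(k-h)[:2]))
print('disc',unproj(q,f(243,130),.087))
q=L('w2'); g=lambda u,v:(260+(u-400)/4,180+v/4)
print('fin',unproj(q,g(618,258),.140), unproj(q,[g(590,180),g(640,178),g(645,337),g(598,338)],.14))
print('keeper/foot top -x edge',unproj(q,[g(510,50),g(706,38)],.093), 'block',unproj(q,[g(515,122),g(710,112),g(727,345),g(540,358)],.11))
q=L('w3'); m=(q['image'].max(2)>130).astype(np.uint8); m[300:]=0
c=[c for c in cv2.findContours(m,0,1)[0] if cv2.pointPolygonTest(c,(312.,221.),False)>0][0]
r=cv2.minAreaRect((unproj(q,c[:,0,:],.022)[:,:2]*1000).astype(np.float32)); print('stand',r,cv2.boundingRect(c))
print('corners',unproj(q,[(250+61/3.008,150+72/3),(250+292/3.008,150+55/3)],.022))
E
```

```text
knob [0.53005684 0.05872523 0.152     ]
0.105 hub [0.5231545 0.1005417 0.105    ] 0.04238229575615656
0.11 hub [0.52197401 0.10017278 0.11      ] 0.04222832634822861
0.12 hub [0.51961302 0.09943495 0.12      ] 0.04202802221409377
disc [[0.52336204 0.1006349  0.087     ]]
fin [[ 0.52881413 -0.07463575  0.14      ]] [[ 0.51148157 -0.07991203  0.14      ]
 [ 0.51142669 -0.06931774  0.14      ]
 [ 0.54678625 -0.06945613  0.14      ]
 [ 0.54665011 -0.07965264  0.14      ]]
keeper/foot top -x edge [[ 0.49012145 -0.09899234  0.093     ]
 [ 0.48894213 -0.05280935  0.093     ]] block [[ 0.50414209 -0.09742426  0.11      ]
 [ 0.50342244 -0.0529744   0.11      ]
 [ 0.55927799 -0.05032023  0.11      ]
 [ 0.56093043 -0.09452912  0.11      ]]
stand ((491.7598876953125, -340.3306579589844), (104.75361633300781, 72.98509979248047), 2.2220890522003174) (270, 166, 83, 111)
corners [[ 0.44338336 -0.37808423  0.022     ]
 [ 0.44051107 -0.30623521  0.022     ]]
```

```bash
cat > crank.py <<'E'
from h import *
A=np.array([0.5232,0.1005]); rad=0.0422; Z=0.117
def pos(a): return [*(A+rad*np.array([np.cos(a),np.sin(a)])),Z]
def step(a,rate=.08):
    env.move_straight(pos(a),rate=rate)
    s=env.read_state(); f=s['force']; d=np.array(s['position'])[:2]-A
    er=np.array([np.cos(a),np.sin(a)]); et=np.array([er[1],-er[0]])
    print(round(np.degrees(a)),'t',round(s['clock'],2),'F tan %.1f rad %.1f z %.1f'%(f[:2]@et,f[:2]@er,f[2]),'act r %.4f ang %.1f'%(np.hypot(*d),np.degrees(np.arctan2(d[1],d[0]))),flush=True)
    return f[:2]@et,f[:2]@er,f
E
python3 - <<'E'
from crank import *
env.goto([.530,.0587,.22],[-90,0,2]); env.gripper_to(.5,30)
print(env.move_straight([.530,.0587,Z],rate=.1,force_limit=8))
env.gripper_to(0,30); s=env.read_state(); print(s['opening'],s['position'],s['force'],s['clock'])
a=np.radians(-80.6)
for i in range(5):
    a-=np.radians(12); r=step(a)
    if abs(r[1])>40: break
env.dwell(.2); print(env.read_state()['force'])
E
```

```text
False
0.17074183568299053 [0.53004645 0.05857058 0.11714517] [-0.06076227 -0.87840299  0.56892904] 10.5
-93 t 10.76 F tan 3.2 rad 0.5 z 4.1 act r 0.0428 ang -94.0
-105 t 11.02 F tan 4.3 rad 3.3 z 4.9 act r 0.0430 ang -106.3
-117 t 11.28 F tan 3.5 rad 3.8 z 8.1 act r 0.0432 ang -118.2
-129 t 11.53 F tan 5.5 rad 4.7 z 8.3 act r 0.0433 ang -130.2
-141 t 11.79 F tan 5.7 rad 5.3 z 8.0 act r 0.0433 ang -142.1
[-7.62175126  0.92930608  8.2338737 ]
```

```bash
python3 - <<'E'
from h import *
o=[]
for n,(x,y) in {'top':(240,190),'side':(240,170)}.items():
    p=env.grab_frame(n); cv2.imwrite(f'pics/{n}1.png',p['image']); o.append(cv2.resize(p['image'][y:y+140,x:x+160],(400,350),interpolation=cv2.INTER_CUBIC))
    for t in ['overrun','cassette']: print(n,t,[(np.round(d['xyz'],3).tolist(),round(d['score'],2)) for d in env.search_frame(p,t)[:2]])
    print('keeper tip px',proj(p,[[.563,-.0735,.1],[.577,-.0735,.1]]))
cv2.imwrite('pics/k1.png',np.hstack(o))
E
```

```text
top overrun [([0.496, -0.338, 0.011], 0.31)]
top cassette [([0.532, -0.072, 0.109], 0.7)]
keeper tip px [[327.38779506 250.98433212]
 [327.36748634 245.88216916]]
side overrun [([0.786, 0.124, 0.054], 0.42), ([0.497, -0.063, 0.094], 0.25)]
side cassette []
keeper tip px [[345.97118572 238.58724107]
 [341.62106668 235.8698028 ]]
```

View pics/k1.png

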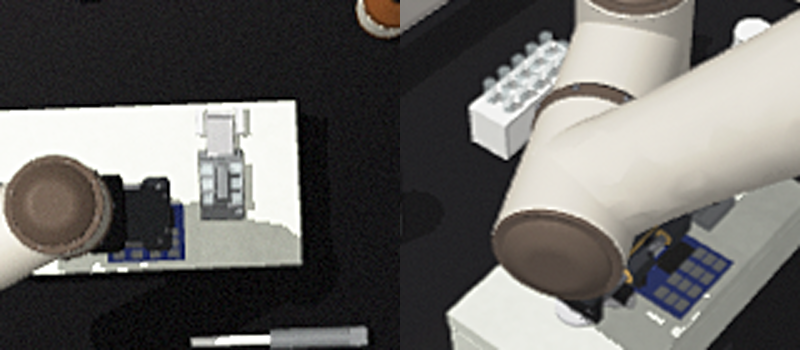

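```bash
cat > run.py <<'E'
from crank import *
import sys
ref=cv2.imread('pics/top1.png').astype(int)[230:258,316:340]
def go(a0,total,st=15):
    a=np.radians(a0); base=[]
    for i in range(int(total/st)):
        a-=np.radians(st); r=step(a,.1)
        d=np.abs(env.grab_frame('top')['image'].astype(int)[230:258,316:340]-ref).mean()
        print('   diff %.2f'%d); base.append(d)
        if abs(r[1])>35 or (i>2 and d>2*np.median(base[:3])): print('STOP'); break
go(float(sys.argv[1]),float(sys.argv[2]))
E
python3 run.py -140.6 180
```

```text
-156 t 12.55 F tan 6.0 rad 6.4 z 8.3 act r 0.0433 ang -157.4
   diff 1.91
-171 t 12.86 F tan 5.8 rad 7.2 z 7.9 act r 0.0431 ang -172.5
   diff 2.17
-186 t 13.17 F tan 5.2 rad 8.5 z 5.9 act r 0.0429 ang 171.9
   diff 2.37
-201 t 13.47 F tan 7.1 rad 7.8 z 3.0 act r 0.0426 ang 155.4
   diff 2.83
-216 t 13.78 F tan 4.1 rad 4.7 z 0.0 act r 0.0423 ang 140.2
   diff 3.14
-231 t 14.09 F tan 2.5 rad 0.5 z -2.1 act r 0.0421 ang 126.1
   diff 3.17
-246 t 14.4 F tan 3.1 rad -1.9 z -0.7 act r 0.0418 ang 112.9
   diff 2.84
-261 t 14.71 F tan 4.9 rad -4.6 z -0.2 act r 0.0415 ang 98.4
   diff 2.66
-276 t 15.02 F tan 5.4 rad -5.3 z 1.2 act r 0.0412 ang 83.3
   diff 2.25
-291 t 15.32 F tan 4.8 rad -4.9 z 2.2 act r 0.0410 ang 68.6
   diff 2.37
-306 t 15.63 F tan 6.1 rad -4.2 z 3.2 act r 0.0408 ang 53.5
   diff 3.48
-321 t 15.94 F tan 4.5 rad -4.3 z 4.0 act r 0.0407 ang 38.1
   diff 8.42
STOP
```

```bash
python3 - <<'E'
from h import *
p=env.grab_frame('top'); cv2.imwrite('pics/top2.png',p['image'])
a=cv2.imread('pics/top1.png')
c=lambda i:cv2.resize(i[215:295,290:370],(400,400),interpolation=cv2.INTER_CUBIC)
cv2.imwrite('pics/k2.png',np.hstack([c(a),c(p['image'])]))
E
```

```text
(no output)
```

View pics/k2.png

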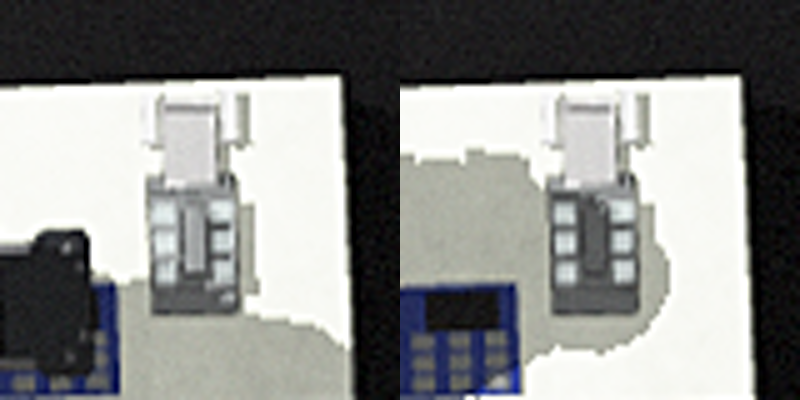

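The picture shows only a shadow over the cassette, and the keeper (right crop, about (590,145)) hasn't moved. I'll carry on with a tighter patch and a corrected axis.

```bash
sed -i 's/A=np.array.*; rad=0.0422/A=np.array([0.5223,0.0994]); rad=0.042/' crank.py
cat > run.py <<'E'
from crank import *
import sys
ref=cv2.imread('pics/top1.png').astype(int)
S=(slice(229,240),slice(322,335)); T=(slice(245,252),slice(322,335))
def go(a0,total,st=15):
    a=np.radians(a0); b=[]; strip=[]
    for i in range(int(total/st)):
        a-=np.radians(st); r=step(a,.1)
        im=env.grab_frame('top')['image']; strip.append(cv2.resize(im[225:265,312:348],(72,80)))
        d=np.abs(im.astype(int)-ref); d1,d2=d[S].mean(),d[T].mean()
        print('   diff %.2f %.2f'%(d1,d2)); b.append((d1,d2))
        if abs(r[1])>35 or max(d1,0)>8: print('STOP'); break
    cv2.imwrite('pics/strip_%d.png'%int(-a0),np.hstack(strip))
go(float(sys.argv[1]),float(sys.argv[2]))
E
python3 run.py -320.6 165
```

```text
-336 t 16.31 F tan 5.8 rad -1.0 z 2.8 act r 0.0419 ang 23.2
   diff 3.02 7.01
-351 t 16.62 F tan 4.6 rad 0.3 z 4.1 act r 0.0417 ang 8.4
   diff 3.55 27.59
-366 t 16.93 F tan 4.5 rad -0.5 z 4.8 act r 0.0417 ang -6.7
   diff 3.70 46.18
-381 t 17.23 F tan 5.8 rad -0.2 z 5.4 act r 0.0416 ang -21.8
   diff 3.86 57.27
-396 t 17.54 F tan 5.3 rad -0.8 z 7.1 act r 0.0415 ang -36.5
   diff 3.39 70.70
-411 t 17.85 F tan 4.8 rad -1.6 z 7.3 act r 0.0416 ang -52.1
   diff 4.63 57.75
-426 t 18.16 F tan 1.1 rad -2.8 z 4.6 act r 0.0416 ang -65.3
   diff 12.69 29.80
STOP
```

```bash
python3 - <<'E'
from run_helper import * 
E
python3 - <<'E'
from crank import *
a=np.radians(-425.6)
for i in range(2):
    a-=np.radians(15); step(a,.1)
p=env.grab_frame('top'); cv2.imwrite('pics/top3.png',p['image'])
a=cv2.imread('pics/top1.png')
c=lambda i:cv2.resize(i[215:295,290:370],(400,400),interpolation=cv2.INTER_CUBIC)
cv2.imwrite('pics/k3.png',np.hstack([c(a),c(p['image'])]))
E
```

```text
-441 t 18.47 F tan 13.3 rad -7.9 z 15.7 act r 0.0418 ang -85.9
-456 t 18.73 F tan 6.5 rad -3.5 z 7.5 act r 0.0418 ang -98.0Traceback (most recent call last):
  File "<stdin>", line 1, in <module>
ModuleNotFoundError: No module named 'run_helper'
```

View pics/k3.png

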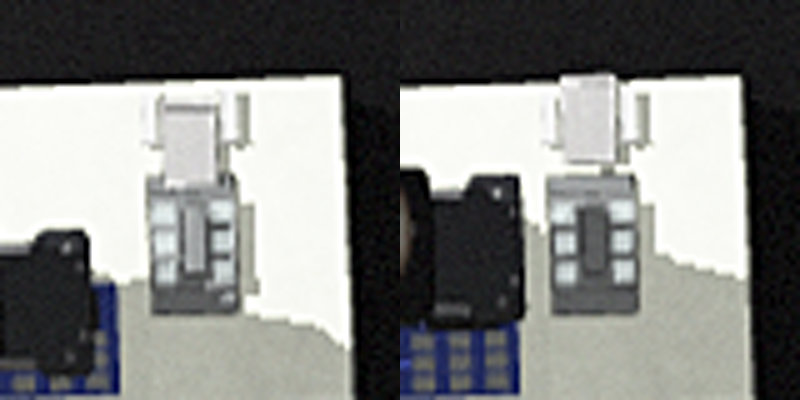

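The keeper has sprung back (right crop, tip at about (590,160)), leaving a clear gap to the cassette. I'll release the knob and grip the fin gently.

```bash
python3 - <<'E'
from crank import *
env.gripper_to(.5,5); p=env.read_state()['position']
env.move_straight([p[0],p[1],.2],rate=.15)
env.move_straight([.5283,-.0746,.2],rate=.2)
f0=env.read_state()['force']
print(env.move_straight([.5283,-.0746,.116],rate=.1,force_limit=5))
f1=env.read_state()['force']
env.gripper_to(0,4); env.dwell(.3); s=env.read_state(); print(f0,f1,s['force'],s['position'],s['opening'],s['opening']*87,s['clock'])
E
```

```text
False
[ 0.15260305 -0.3202368   0.56915789] [-0.14414699 -0.25762717  0.64412961] [0.54151133 0.18624461 1.16874448] [ 0.52829878 -0.0746464   0.11605328] 0.13937520473449216 12.125642811900818 23.025
```

```bash
python3 - <<'E'
from h import *
env.gripper_to(0,18); print(env.read_state()['force'])
hit=False
for z in (.122,.135,.18): 
    hit=env.move_straight([.5283,-.0746,z],rate=.05,force_limit=9); print(hit,env.read_state()['force'])
    if hit: break
if not hit:
    env.move_straight([.5283,-.0746,.26],rate=.2)
    env.goto([.56,-.255,.26],[-90,0,2.2]); q=env.grab_frame('wrist'); cv2.imwrite('pics/w4.png',q['image']); np.save('w4.npy',q,allow_pickle=True)
    print(q['position'],env.read_state()['opening'],env.read_state()['clock'],env.read_state()['force'])
    c=proj(q,[[.493,-.339,.022]])[0]; print(c)
    x,y=max(int(c[0])-80,0),max(int(c[1])-80,0)
    k=cv2.resize(q['image'][y:y+160,x:x+160],(600,600),interpolation=cv2.INTER_CUBIC); print(x,y)
    cv2.imwrite('pics/z4.png',k)
    m=(q['image'].max(2)>110).astype(np.uint8)
    for c2 in cv2.findContours(m,0,1)[0]:
        if cv2.pointPolygonTest(c2,(float(c[0]),float(c[1])),False)>0: print(cv2.minAreaRect((unproj(q,c2[:,0,:],.022)[:,:2]*1000).astype(np.float32)))
E
```

```text
[ 0.44106972 -0.59825032  0.31698975]
False [ 0.34232682 -0.22450103 -2.05217989]
False [ 0.72723626 -0.54853315 -2.81484629]
False [-0.50792553 -0.63397916 -2.49536186]
[ 0.49171754 -0.25798026  0.41924876] 0.1305470131430467 26.325 [-0.61945043  0.41436814 -2.4806464 ]
[227.90998947 127.02819419]
147 47
((493.7574768066406, -338.6014709472656), (101.5885238647461, 74.61549377441406), 2.252631664276123)
```

View pics/z4.png

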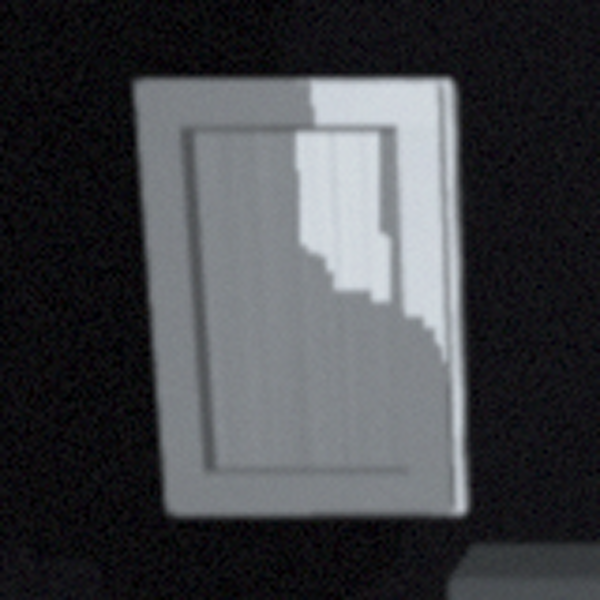

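The cassette is held and this is the larger white stand. Its rim corners in the crop are (135,78), (440,80), (452,515) and (165,516), and the strip on the right is its side face.

```bash
python3 - <<'E'
from h import *
q=np.load('w4.npy',allow_pickle=True).item()
c=np.array([(135,78),(440,80),(452,515),(165,516)])/3.75+[147-.4,47-.4]
w=unproj(q,c,.022); print(w.round(4), w.mean(0))
n=np.array([(183,127),(397,127),(411,470),(206,470)])/3.75+[147-.4,47-.4]
w2=unproj(q,n,.022); print(w2.round(4), w2.mean(0))
C=(w.mean(0)[:2]+w2.mean(0)[:2])/2
C=(C+[.4925,-.3395])/2; print('target',C)
x,y=C
env.goto([x,y,.16],[-90,0,2.2]); env.move_straight([x,y,.085],rate=.12)
# cassette underside = TCP - 0.051
hit=env.move_straight([x,y,.0625],rate=.03,force_limit=4); s=env.read_state(); print(hit,s['position'],s['force'],s['clock'])
E
```

```text
[[ 0.444  -0.3779  0.022 ]
 [ 0.4417 -0.3068  0.022 ]
 [ 0.5431 -0.3031  0.022 ]
 [ 0.5461 -0.3746  0.022 ]] [ 0.49371723 -0.34059098  0.022     ]
[[ 0.4543 -0.367   0.022 ]
 [ 0.4524 -0.3168  0.022 ]
 [ 0.5324 -0.3134  0.022 ]
 [ 0.5343 -0.364   0.022 ]] [ 0.4933582  -0.34031139  0.022     ]
target [ 0.49301886 -0.33997559]
False [ 0.49320005 -0.34007872  0.06263565] [-1.23788942 -0.03004921 -2.24540166] 28.6417
```

```bash
python3 - <<'E'
from h import *
p=env.read_state()['position']
hit=env.move_straight([p[0],p[1],.0585],rate=.015,force_limit=3); s=env.read_state(); print(hit,s['position'],s['force'])
env.gripper_to(.5,5); s=env.read_state(); print(s['opening'],s['force'])
env.move_straight([p[0],p[1],.2],rate=.12)
env.move_straight([.56,-.255,.26],rate=.2)
q=env.grab_frame('wrist'); t=env.grab_frame('top')
for im in (q,t):
    for n in ['cassette','cassette_grip']: print(n,[(np.round(d['xyz'],4).tolist(),round(d['score'],2)) for d in env.search_frame(im,n)[:2]])
k=cv2.resize(q['image'][47:207,147:307],(400,400),interpolation=cv2.INTER_CUBIC); k2=cv2.resize(t['image'][200:320,270:450],(400,267))
o=np.zeros((400,800,3),np.uint8); o[:,:400]=k; o[:267,400:]=k2; cv2.imwrite('pics/z5.png',o); print(env.read_state()['clock'])
np.save('w5.npy',q,allow_pickle=True)
E
```

```text
True [ 0.49364892 -0.34025194  0.06101003] [0.34567933 0.99228956 5.83592456]
0.501016410003891 [0.1449123  0.55465295 0.27373141]
cassette [([0.4963, -0.3338, 0.0583], 0.55)]
cassette_grip [([0.4901, -0.336, 0.0549], 0.91)]
cassette [([0.501, -0.3314, 0.0552], 0.75)]
cassette_grip [([0.4942, -0.3336, 0.0563], 0.89)]
32.1083
```

View pics/z5.png

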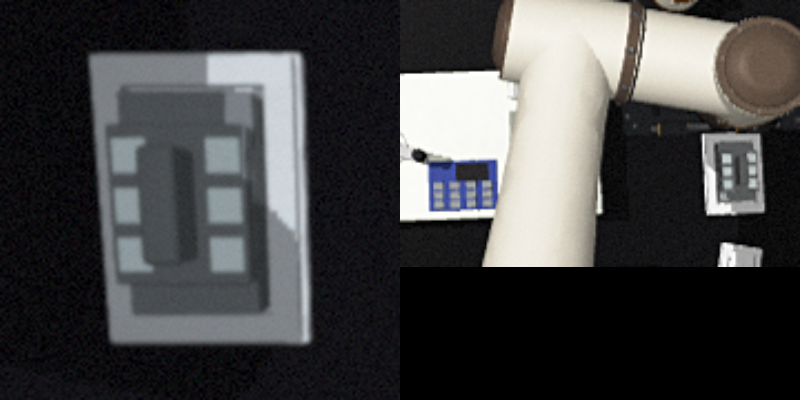

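```bash
python3 - <<'E'
from h import *
env.dwell(.3); s=env.read_state(); print(s['force'],s['position'],s['clock']); env.close_job()
E
```

```text
[-0.34495872 -0.82394566 -0.0911972 ] [ 0.55993999 -0.25508686  0.26000888] 32.4083
the job is handed in; nothing more can be done
```

The job is handed in at 32.4 s. The cassette sits in the larger white stand, released and upright, with the arm clear of everything.

- **Cranking:** I turned the crank clockwise about 375° (1.04 turns). The keeper started to move at about 345°, and the top camera showed it fully back. By my estimate that leaves more than half a turn before the overrun pin would start to move.
- **Lift and placing:** The cassette came out with no more than about 3 N on the tool, roughly its own weight. When lowered it met resistance at the height expected for the pocket floor (underside about 10 mm above the bench), with about 6 N upward on the tool. In the final wrist picture it lies squarely inside the rim.

**Checks that failed or disagreed:**
- The keeper-movement check on the images gave one false alarm at about 240°, which turned out to be a shadow.
- Tangential force was a poor indicator. It fell to 1 N as the keeper moved, then read 13 N and 6.5 N in the next two steps, so I relied on the picture.
- The overrun pin was never actually seen: the networks didn't find it reliably.
- The final network positions for the cassette differed from the stand's centre by up to about 11 mm. I put this down to their seeing only part of it, and relied on the contact height and the picture instead.
- I didn't measure the bystanders again at the end. No unexpected contact force showed in the readings.

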